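# Trial fit of a bracket: hold the spring clamp gaping around the panel edge

### The arm

A 6-joint arm with a two-finger parallel gripper is mounted at the origin on a cart in front of the work surface, level with it; the furniture and walls round the work are solid. World frame = base frame: x ahead of the robot, y to its left, z up, the work surface at z = 0. Lengths are in m, angles in rad, forces in N, time in s.
With the tool pointing down it reaches from about 0.425 to 0.95 m from the base axis. Payload 3.5 kg.
Tool frame: the origin (TCP) lies at the very end of the fingers, on their centre line; the grasp point (between the pads) lies 19 mm behind it; z points along the fingers, y is the line along which they close (so a half turn about z gives the same grasp; the last joint's range is limited). The gripper opens to 85 mm and grips with 20 to 120 N. Pads are 22 mm wide; open, the fingers measure 114 mm over their backs; the gripper's body (76 mm by 85 mm) begins 54 mm behind the grasp point. The pads swing forward as they close: fully open they stand 13 mm farther back than shut.
Start: joints at [1.039, 0.286, 1.577, -0, 1.279, -0.15], TCP at [0.251, 0.626, 0.194] pointing down, gripper open.
Joint ranges: [-2.77, 2.77], [-0.9, 2.22], [0.21, 2.48], [-1.53, 4.67], [0.24, 2.81], [-2.84, 2.84]. Speed limits (rad/s): [2.79, 2.79, 3.14, 3.14, 3.14, 3.14].

### API

Orientations are given as a unit quaternion [x, y, z, w].
In Python, from cell import * gives the robot as it stands.
- The arm moves only by the tool jog_arm, never from a script. Its argument "motion" is a list that holds one entry, the list of rows, each a list of 7 numbers: the shift along the tool's x, y, z in mm, then the turn, a rotation vector about the tool's x, y, z in degrees, then the opening, from -1 (shut) to 1 (fully open). In form: [[[x, y, z, wx, wy, wz, claw], ...]]. A call has exactly 10 rows; each row shifts and turns the commanded pose from where the row before left it, along the tool's axes as they then stand; what a row does not reach is not made up. A row lasts 1/10 s, in which the tool goes at most 50 mm and 8.59 degrees, less where a joint would pass 70% of its speed; a pose out of reach is approached as far as the arm can. A call is refused whole if a number of a shift passes 50 or a number of a turn 8.59, either way. A call with a gripper value outside its range is refused whole. The fingers move at their own pace and stop on an object; "grip_force" is the grip in N (left out, the last holds). Time passes only in rows, so rows that do not move let the fingers close, or fill a call up. It gives the time, the measured TCP pose, the force, the opening and the grip force at its end, in the units of the state.
- sense(): the state, without advancing time (a new reading comes with each control period).
- capture(name): name is "side" or "top"; returns the picture (400x640x3 uint8, red, green, blue); there is no depth.
- camera_model(name): a dict with "fx", "fy", "cx", "cy" (pixels), "k1" (the pictures are not rectified: a ray, as slopes to the right and down, at radius r is drawn at 1 + k1 r^2 times it, then the intrinsics apply), "extrinsics" (4x4, takes a point from world to camera coordinates). Camera axes: x right, y down, z forward; pixel columns grow to the right and rows downward; lengths in m; the calibration is good to about 2 mm. A picture is of the moment at which its call begins. camera_model takes no time and is no camera call.
- sign_off(): hands the job in; it is judged then, once.
The state is a dict: "t": time; "q": joint angles; "qvel": joint speeds; "tau": joint torques, N m; "ee_pos": TCP position; "tcp_rot": TCP orientation; "wrist_force": force on the tool from outside, world axes, zero at the start; "torque": the same for the moment, N m; "finger_gap": opening from 0.0 (shut) to 1.0 (fully open); "grip_force": force on a finger pad.
Only numpy, scipy, OpenCV 4.12 (cv2) and the standard library are available. Lean on these libraries where they do the work, as an engineer would, in place of code of your own. Each camera call takes 0.05 s, during which the arm holds its last target. There are 200 camera calls.

### The job

Trial-fit the loose orange angle bracket that lies nearest the plywood jig: stand it on the jig's board, the outside of its upright wall flat against the plain face of the upright metal panel (the face without the wooden supports), its side flush with the panel's free near edge, and let go of it. Then take the black spring clamp with orange grips, lying beside the jig, by its handles, squeeze it wide open, bring its jaws level around that free edge at about half the panel's height, the pads gaping over panel and bracket wall together and touching neither, and finish holding it there, still squeezed wide open, so that I can slip packers under the pads before it closes. Don't let the clamp bite or knock the work, and leave the other things on the bench alone.

Things in the scene. Friction and masses are not known exactly. Their poses are not given: they have to be found in the camera images.
- panel_edge (a point): Middle of the free near vertical edge of the upright aluminium panel on the plywood jig. x runs from the edge into the panel along its length, y is normal to the panel, z up. Panel: 6 mm thick (y -3 to +3), 50 mm high (z -25 to +25), 120 mm long (x 0 to 120). The plain face at y = -3 takes the bracket; behind, at y above +3, wooden braces up to 38 mm high start 58 mm from the free edge.
- jig: The plywood jig with its panel, fixed to the bench; origin on the bench under the panel, 60 mm along x from the free edge; axes as panel_edge. The panel stands on its board, 18 mm thick (top at z = -25 of panel_edge), whose near side is flush with the panel's free edge and which reaches from y = -90 to +60.
- bracket_mid (a point): Centre of the loose orange printed angle bracket: 35 mm wide along x, 60 mm long along y, 45 mm high, about 50 g. It stands on its foot plate, 5 mm thick (underside at z = -22.5); its upright wall, 6 mm thick and 35 mm wide, rises to z = +22.5 at the +y end, its outside face at y = +30. Grip it across the 35 mm, foot or wall; fingers that stick out past the wall's outside would meet the panel.
- bracket: The same orange bracket; origin at the centre of its underside, axes as for bracket_mid.
- clamp_grip (a point): Where to squeeze the loose black and orange spring clamp: midway between its handles, half-way through its 22 mm thickness. It lies on its side; x points from handles to jaws, z up; 150 mm long, 80 g. Here it is 56 mm wide over the handles when closed (71 mm at the handle ends, 24 mm behind), 16 mm with the handles parallel when fully open. Squeezing takes 7 N at first, 11 N fully open.
- clamp_mouth (a point): Midway between the two orange jaw pads of the clamp, 113 mm ahead of clamp_grip, same axes. The pads are 16 mm long (x -8 to +8) and 18 mm high, the jaws 22 mm high. Closed, the pads touch; fully open, they are 36 mm apart here and the throat behind is clear for 30 mm.
- clamp: The spring clamp as a whole; origin on its pivot, half-way through its thickness, 58 mm ahead of clamp_grip; axes as there.
- clamp_left (a joint): Swing of each clamp arm from closed, rad: 0 shut, 0.33 fully open (stop). The two arms swing alike. The gap between the pads is about 110 mm times this value. A spring shuts it.
- glue_bottle: White glue bottle with orange tip, 40 mm across, 123 mm high, standing on the bench; leave alone. Origin at the centre of its underside.
- bin_2: Yellow parts bin, 66 x 111 x 52 mm; leave alone. Origin at the centre of its underside.
- tape_measure: Grey and yellow pocket tape measure, 31 x 84 x 65 mm; leave alone. Origin at the centre of its underside.
- spanner_1: Combination spanner lying flat, 26 x 180 x 9 mm; leave alone. Origin at the centre of its underside.
- bracket_wall (a point): Middle of the bracket's upright wall: half-way through its 6 mm thickness, half-way across its 35 mm width, half-way up; 27 mm along y from bracket_mid, same axes, at the same height. The outside of the wall looks along +y.
- hex_keys: Black folding hex key set, 35 x 94 x 26 mm; leave alone. Origin at the centre of its underside.
- screw_jar: Clear jar of screws with a black lid, 58 mm across, 70 mm high; leave alone. Origin at the centre of its underside.
Mind the look-alikes: they are no part of the job. Leave any pink look-alike of the bracket alone.

How it is judged:
On the way, in this order (a step that is already met when the one before it is completed fails the run):
1. the bracket stands on the board against the panel, flush with its free edge, and is let go (y of bracket_wall in the frame of panel_edge between -0.01 and -0.0045 m and x of bracket_mid in the frame of panel_edge between 0.0115 and 0.0235 m and z of bracket_mid in the frame of panel_edge below 0 m and angle between the y axis of bracket and the y axis of jig, either way round below 0.09 rad and angle between bracket's own z axis and vertical below 0.08 rad and contact force between the fingers and bracket below 0.1 N), for 0.3 s.
2. the clamp is lifted off the bench, squeezed open (height (world z) of clamp_mouth above 0.028 m and value of joint clamp_left above 0.26 rad and contact force between the fingers and clamp above 3 N), for 0.2 s.
At the end, for the whole second after the job is handed in: Bracket free on the board, wall within 4 mm of the panel and parallel, flush with its edge within 6 mm. Clamp held still and level in the fingers, pads 28 mm or more apart, their centre 6 to 35 mm inside the edge and within 12 mm of mid-height, touching neither panel nor bracket (y of bracket_wall in the frame of panel_edge between -0.01 and -0.0045 m and x of bracket_mid in the frame of panel_edge between 0.0115 and 0.0235 m and z of bracket_mid in the frame of panel_edge below 0 m and angle between the y axis of bracket and the y axis of jig, either way round below 0.09 rad and angle between bracket's own z axis and vertical below 0.08 rad and value of joint clamp_left above 0.26 rad and contact force between the fingers and clamp above 3 N and x of clamp_mouth in the frame of panel_edge between 0.006 and 0.035 m and y of clamp_mouth in the frame of panel_edge between -0.013 and 0.009 m and z of clamp_mouth in the frame of panel_edge between -0.012 and 0.012 m and angle between the x axis of clamp and the x axis of jig, either way round below 0.35 rad and angle between clamp's own z axis and vertical below 0.25 rad and contact force between clamp and jig below 0.2 N and contact force between clamp and bracket below 0.2 N and linear speed of clamp below 0.02 m/s); the arm keeps its last pose, push and grip.
It fails at once if the clamp bites or knocks the work (contact force between clamp and jig above 8 N or contact force between clamp and bracket above 8 N).
It fails at once if another thing on the bench is disturbed (distance of any of glue_bottle, bin_2, tape_measure, spanner_1, hex_keys, screw_jar from where it was at the start of the episode above 0.02 m).
It also fails if it takes over 48 s, if anything falls off the work surface, if the arm or the gripper's body presses on something with over 40 N, if the wrist force passes 120 N, or if a joint passes its speed limit or range.

## Working session

There is one attempt and no reset: what is moved stays moved. The work goes in short steps, Python scripts to look and compute and a tool call to move; the robot and the scene stay as the last step left them, time stands still between calls to the robot, and variables do not carry over. Pictures are saved under pics/ and viewed, at most 10 in all, crops included, and the job is handed in when it is done.

Besides the shell and the picture viewer there is one more tool, called after "Call:" in YAML: its name, and indented under it one key for each argument. jog_arm: Moves the arm, as the interface text tells. Its arguments: {"type":"object","properties":{"motion":{"type":"array"},"grip_force":{"type":"number"}},"required":["motion"]}

```bash
mkdir -p pics; python3 - <<'E'
from cell import *
import cv2
for n in ("top","side"):
    cv2.imwrite(f"pics/{n}0.png",capture(n)[:,:,::-1]); m=camera_model(n); print(n,m)
s=sense();print(s)
E
```

```text
top {'fx': 508.18280250374, 'fy': 508.18280250374, 'cx': 319.75112903536854, 'cy': 205.69832936371756, 'k1': 0.017178401767384603, 'extrinsics': array([[-0.0296689 , -0.9995252 , -0.00831405,  0.14704091],
       [-0.99038731,  0.03051987, -0.134913  ,  0.56219609],
       [ 0.13510268,  0.00423141, -0.99082257,  1.64453969],
       [ 0.        ,  0.        ,  0.        ,  1.        ]])}
side {'fx': 444.27243081072726, 'fy': 444.27243081072726, 'cx': 319.00614599014557, 'cy': 202.49834728984533, 'k1': 0.024194784930666124, 'extrinsics': array([[-0.98232045, -0.18584125,  0.02257336,  0.57786991],
       [-0.11675549,  0.5139181 , -0.84985666,  0.07166686],
       [ 0.14633757, -0.83746714, -0.52653025,  1.40016139],
       [ 0.        ,  0.        ,  0.        ,  1.        ]])}
{'t': 0.1, 'q': array([ 1.03900587e+00,  2.87118737e-01,  1.57807689e+00,  8.90385303e-06,
        1.27863794e+00, -1.49980663e-01]), 'qvel': array([ 0.00079522, -0.00101911, -0.00359204, -0.00026688,  0.00120273,
        0.00148519]), 'tau': array([ 5.51605626e-04, -4.07291722e+01, -2.93701154e+01, -1.58221560e-04,
        3.39914419e-03,  7.49739204e-07]), 'ee_pos': array([0.2511023 , 0.62579733, 0.19303278]), 'tcp_rot': array([ 1.89748575e-01,  9.81832075e-01, -1.05455923e-03, -3.78609587e-04]), 'wrist_force': array([-0.35992652, -1.00188345,  0.27483691]), 'torque': array([0.02134351, 0.00403613, 0.03257819]), 'grip_force': 0.0, 'finger_gap': 0.999069495254717}
```

View pics/top0.png

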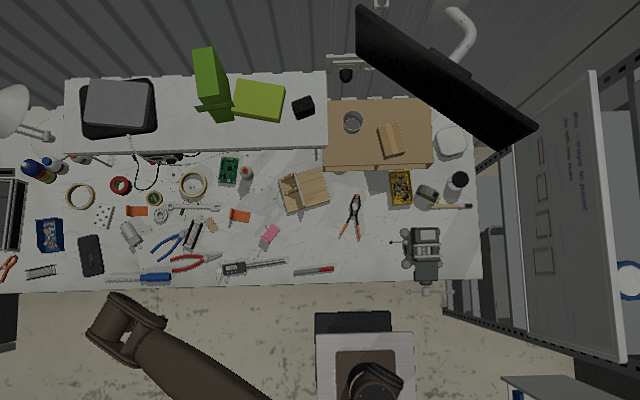

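View pics/side0.png

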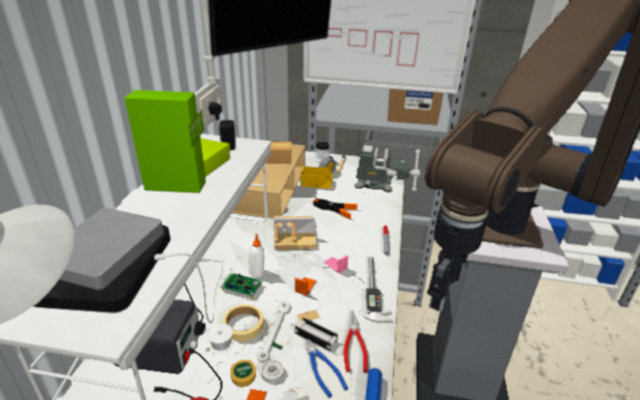

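The top view shows two orange brackets, at (239,215) and (137,211), a pink one at (269,236), the jig at (303,190) and the clamp at (354,215). The orange one at (239,215) is nearest the jig, so it fits the description. I'll confirm that in enlarged crops.

```bash
python3 - <<'E'
import cv2
a=cv2.imread("pics/top0.png")[160:260,220:380]; cv2.imwrite("pics/topc.png",cv2.resize(a,None,fx=5,fy=5,interpolation=cv2.INTER_CUBIC))
a=cv2.imread("pics/side0.png")[190:310,230:390]; cv2.imwrite("pics/sidec.png",cv2.resize(a,None,fx=5,fy=5,interpolation=cv2.INTER_CUBIC))
E
```

```text
(no output)
```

View pics/topc.png

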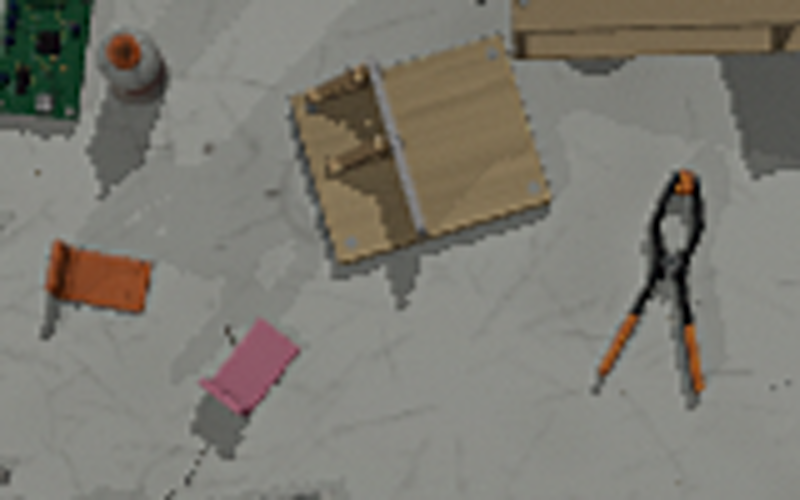

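View pics/sidec.png

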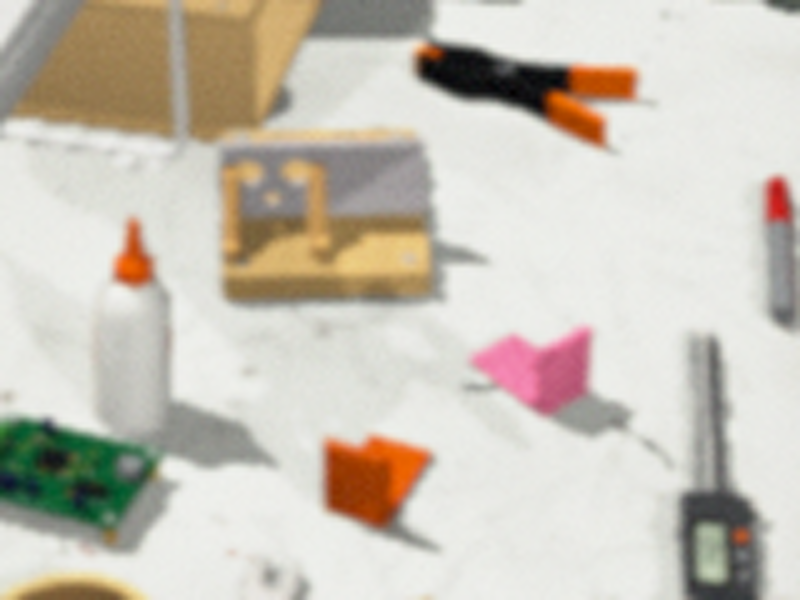

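The crops confirm it. The orange bracket at top (239,215) is nearest the jig, with its wall on the left, towards the panel's +y side. The panel's free edge is at top (304,207), and the clamp lies at (354,215) with its jaws pointing away from the robot. Next I fit the planar poses to both views.

```bash
cat > h.py <<'E'
import numpy as np
from scipy.optimize import least_squares
from cell import *
def proj(n,P):
    m=camera_model(n); E=m['extrinsics']; c=np.atleast_2d(P)@E[:3,:3].T+E[:3,3]
    s=c[:,:2]/c[:,2:]; s=s*(1+m['k1']*(s**2).sum(1,keepdims=True))
    return s*[m['fx'],m['fy']]+[m['cx'],m['cy']]
def place(p,L):
    c,s=np.cos(p[2]),np.sin(p[2]); L=np.array(L,float)/1000
    return np.c_[p[0]+c*L[:,0]-s*L[:,1],p[1]+s*L[:,0]+c*L[:,1],L[:,2]]
def fit(obs,p0,off,sc=5):
    def r(p): 
        return np.concatenate([((proj(n,place(p,[o[0] for o in ob]))-(np.array([o[1] for o in ob])/sc+off[n]))).ravel() for n,ob in obs.items()])
    f=least_squares(r,p0,loss='soft_l1'); return f.x,np.round(f.fun,1)
E
python3 - <<'E'
from h import *
off={'top':np.array([220,160]),'side':np.array([230,190])}
J={'top':[((60,60,18),(292,97)),((60,-90,18),(500,38)),((-60,-90,18),(549,200)),((-60,60,18),(338,263)),((-60,0,68),(421,235)),((60,0,68),(373,67))],
'side':[((-60,3,68),(421,140)),((60,3,68),(221,147)),((-60,60,18),(432,264)),((60,60,18),(226,268)),((-60,60,0),(430,292))]}
B={'top':[((17.5,-30,5),(151,262)),((-17.5,-30,5),(139,313)),((17.5,30,45),(55,241)),((-17.5,30,45),(49,293))],
'side':[((17.5,30,45),(327,438)),((-17.5,30,45),(390,458)),((17.5,30,0),(328,508)),((-17.5,30,0),(385,527)),((-17.5,-30,5),(432,457)),((17.5,-30,5),(370,437))]}
C={'top':[((126,0,11),(685,171)),((-24,34,11),(598,375)),((-24,-34,11),(703,390))],
'side':[((126,0,11),(418,53)),((-24,34,11),(604,138)),((-24,-34,11),(637,84))]}
for n,o in (('jig',J),('br',B),('clamp',C)):
    x,f=fit(o,[.55,.1,.1],off); print(n,np.round(x,4)); print(f)
    if n=='jig':print('edge',place(x,[(-60,0,43)]))
    if n=='jig':print('bracket goal',place(x,[(-42.5,-34.2,0)]))
E
```

```text
jig [0.6219 0.1967 0.2472]
[-0.7 -0.6  0.3 -0.8  0.3  0.5 -0.5  0.1 -0.5 -1.2 -0.7 -2.4  2.1 -0.7
  0.6 -1.4  0.6  0.2 -0.4  0.2  0.9 -0.4]
edge [[0.56372991 0.18200307 0.043     ]]
bracket goal [[0.58906561 0.15312413 0.        ]]
br [ 0.5455  0.4009 -0.1974]
[-0.8 -0.4 -0.3 -0.4 -1.2 -0.6 -2.  -0.7 -0.2  0.1  0.2 -0.1 -0.3 -0.3
  1.  -0.3  0.7 -2.6  0.8 -2.2]
clamp [ 0.4864  0.0298 -0.2156]
[ 0.1 -1.2 -0.4 -0.2 -1.4  0.5 -0.9 -0.3  0.9 -1.7  1.2 -1.3]
```

```bash
cat >> h.py <<'E'
def ray(n,uv,z):
    f=lambda p:(proj(n,[[p[0],p[1],z]])[0]-uv)/100
    return least_squares(f,[.5,.2]).x
from scipy.spatial.transform import Rotation as R
def go(pos,ydeg):
    s=sense(); r=R.from_quat(s['tcp_rot']); d=r.inv().apply(np.array(pos)-s['ee_pos'])*1000
    a=np.deg2rad(ydeg); y=np.array([np.cos(a),np.sin(a),0]); y=y if y@r.as_matrix()[:,1]>0 else -y
    T=np.c_[np.cross(y,[0,0,-1]),y,[0,0,-1]]
    w=(r.inv()*R.from_matrix(T)).as_rotvec(degrees=True)
    print('shift',d.round(1),'turn',w.round(2),'q',s['q'].round(2),'F',s['wrist_force'].round(1),'gap',round(s['finger_gap'],3),'pos',s['ee_pos'].round(4),'t',s['t'])
E
python3 - <<'E'
from h import *
print(ray('side',(230+133/5,190+428/5),0), ray('top',(220+124/5,160+48/5),.123))
go((.5488,.4176,.10),-11.3)
E
```

```text
[0.68190721 0.39056391] [0.6779611 0.3642799]
shift [-353.9  -82.1   93.1] turn [-1.200e-01  7.000e-02  7.942e+01] q [ 1.04  0.29  1.58  0.    1.28 -0.15] F [-0.4 -1.   0.3] gap 0.999 pos [0.2511 0.6258 0.193 ] t 0.1
```

Call:
jog_arm:
  motion:
    - [[-35.4, -8.2, 9.3, 0, 0, 0, 1], [-35.4, -8.2, 9.3, 0, 0, 0, 1], [-35.4, -8.2, 9.3, 0, 0, 0, 1], [-35.4, -8.2, 9.3, 0, 0, 0, 1], [-35.4, -8.2, 9.3, 0, 0, 0, 1], [-35.4, -8.2, 9.3, 0, 0, 0, 1], [-35.4, -8.2, 9.3, 0, 0, 0, 1], [-35.4, -8.2, 9.3, 0, 0, 0, 1], [-35.4, -8.2, 9.3, 0, 0, 0, 1], [-35.4, -8.2, 9.3, 0, 0, 0, 1]]

```text
t: 1.1
ee_pos: [0.5501, 0.4172, 0.1002]
tcp_rot: [0.19, 0.982, -0.0, -0.0]
wrist_force: [-0.6, -0.3, 0.2]
finger_gap: 0.999
grip_force: 0.0
```

Call:
jog_arm:
  motion:
    - [[0, 0, 0, 0, 0, 8, 1], [0, 0, 0, 0, 0, 8, 1], [0, 0, 0, 0, 0, 8, 1], [0, 0, 0, 0, 0, 8, 1], [0, 0, 0, 0, 0, 8, 1], [0, 0, 0, 0, 0, 8, 1], [0, 0, 0, 0, 0, 8, 1], [0, 0, 0, 0, 0, 8, 1], [0, 0, 0, 0, 0, 8, 1], [0, 0, 0, 0, 0, 7.4, 1]]

```text
t: 2.1
ee_pos: [0.549, 0.4182, 0.1005]
tcp_rot: [0.775, 0.632, -0.001, -0.0]
wrist_force: [0.6, 0.4, 0.9]
finger_gap: 1.003
grip_force: 0.0
```

```bash
python3 - <<'E'
from h import *
import cv2
go((.5488,.4176,.10),-11.3)
a=capture('top')[185:245,200:280,::-1]; b=capture('side')[240:320,270:350,::-1]
a=cv2.resize(a,None,fx=6,fy=6,interpolation=cv2.INTER_CUBIC);b=cv2.resize(b,None,fx=4.5,fy=4.5,interpolation=cv2.INTER_CUBIC)
c=np.zeros((360,800,3),np.uint8);c[:,:480]=a[:,:480];c[:,480:]=b[:,:320];cv2.imwrite('pics/a1.png',c)
E
```

```text
shift [-0.6 -0.1  0.5] turn [-0.06  0.05 -0.29] q [0.5  0.4  1.61 0.   1.13 0.71] F [0.6 0.4 0.9] gap 1.003 pos [0.549  0.4182 0.1005] t 2.1
```

View pics/a1.png

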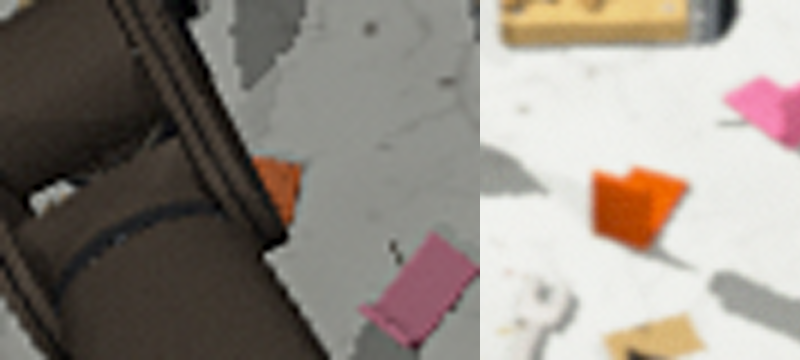

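The side view still shows the bracket untouched; the arm hides the gripper from above. The x clearance is ±25 mm, so I descend and grip.

Call:
jog_arm:
  motion:
    - [[-0.6, 0, 15, 0, 0, 0, 1], [0, 0, 20, 0, 0, 0, 1], [0, 0, 20, 0, 0, 0, 1], [0, 0, 20, 0, 0, 0, 1], [0, 0, 15, 0, 0, 0, 1], [0, 0, 8, 0, 0, 0, 1], [0, 0, 1, 0, 0, 0, 1], [0, 0, 0, 0, 0, 0, 0], [0, 0, 0, 0, 0, 0, -0.4], [0, 0, 0, 0, 0, 0, -0.6]]
  grip_force: 30

```text
t: 3.2
ee_pos: [0.5501, 0.4183, 0.0037]
tcp_rot: [0.773, 0.634, 0.001, 0.0]
wrist_force: [-0.0, -0.5, -0.1]
finger_gap: 0.515
grip_force: 0.0
```

Call:
jog_arm:
  motion:
    - [[0, 0, 0, 0, 0, 0, -1], [0, 0, 0, 0, 0, 0, -1], [0, 0, 0, 0, 0, 0, -1], [0, 0, 0, 0, 0, 0, -1], [0, 0, 0, 0, 0, 0, -1], [0, 0, 0, 0, 0, 0, -1], [0, 0, -5, 0, 0, 0, -1], [0, 0, -20, 0, 0, 0, -1], [0, 0, -25, 0, 0, 0, -1], [0, 0, -30, 0, 0, 0, -1]]

```text
t: 4.2
ee_pos: [0.547, 0.4167, 0.0801]
tcp_rot: [0.773, 0.634, -0.003, -0.001]
wrist_force: [0.5, 1.2, -0.1]
finger_gap: 0.352
grip_force: 29.7
```

```bash
python3 - <<'E'
from h import *
import cv2
g=place((.6219,.1967,.2472),[(-42.5,-34.2-2+17,0)])[0]; print(g)
go((g[0],g[1],.08),14.2)
b=capture('side')[190:310,230:390,::-1]
cv2.imwrite('pics/a2.png',cv2.resize(b,None,fx=5,fy=5,interpolation=cv2.INTER_CUBIC))
E
```

```text
[0.58538999 0.16768433 0.        ]
shift [-236.7   86.3    0.6] turn [ -0.34   0.17 -25.47] q [0.5  0.42 1.62 0.   1.11 0.7 ] F [ 0.5  1.2 -0.1] gap 0.352 pos [0.547  0.4167 0.0801] t 4.2
```

View pics/a2.png

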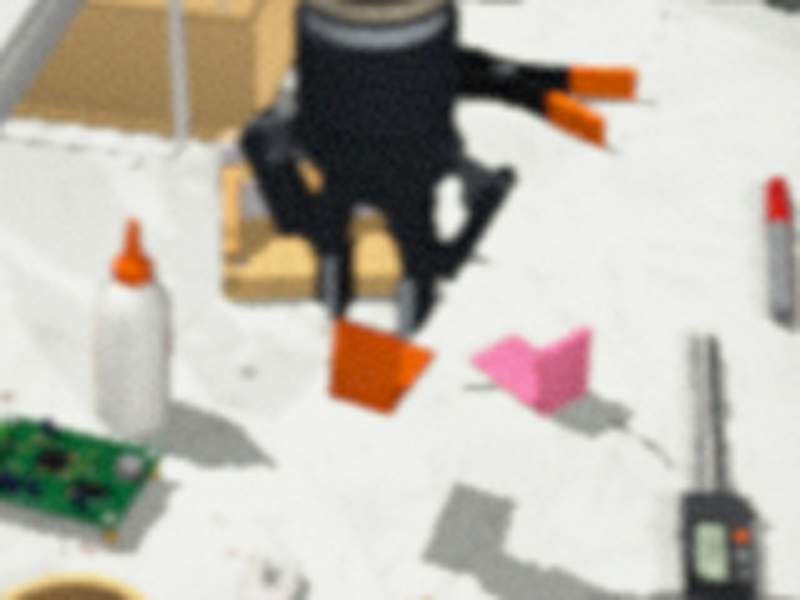

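The bracket is held, with its wall at crop (335–400, 320–413). I check its pose against the fingers by fitting z as well.

```bash
python3 - <<'E'
from h import *
off=np.array([230,190])
s=sense(); r=R.from_quat(s['tcp_rot'])
for y in (-17.5,17.5):
  for z in (0,-30): print('finger',y,z,(proj('side',s['ee_pos']+r.apply(np.array([0,y,z])/1000))[0]-off)*5)
for dz in (.06,.076,.09):
  P=place((.5455,.4009,-.1974),[(17.5,30,45),(17.5,30,0),(-17.5,30,0),(-17.5,30,45),(-17.5,-30,5)]); P[:,2]+=dz
  print(dz,((proj('side',P)-off)*5).round(0).tolist())
def res(p):
  L=np.array([(17.5,30,45),(17.5,30,0),(-17.5,30,0),(-17.5,-30,5)])/1000
  return (((proj('side',R.from_rotvec(p[3:]).apply(L)+p[:3])-off)*5-[(335,320),(330,392),(388,413),(435,353)])).ravel()
f=least_squares(res,[.5455,.4009,.076,0,0,-.2]);print(f.x.round(3),f.fun.round(1))
E
```

```text
finger -17.5 0 [398.11897005 375.49367424]
finger -17.5 -30 [399.1276367  326.72684822]
finger 17.5 0 [332.36663491 356.8617343 ]
finger 17.5 -30 [332.40841002 308.31154586]
0.06 [[325.0, 344.0], [326.0, 415.0], [391.0, 434.0], [392.0, 362.0], [438.0, 354.0]]
0.076 [[325.0, 317.0], [326.0, 390.0], [392.0, 409.0], [393.0, 336.0], [439.0, 329.0]]
0.09 [[325.0, 294.0], [326.0, 368.0], [392.0, 387.0], [393.0, 313.0], [439.0, 307.0]]
[ 0.562  0.324  0.002  0.145 -0.031 -0.242] [ 0.5  0.3 -0.8  0.5 -0.  -0.8  0.4 -0. ]
```

The foot's free end droops a little in the grip. It will flatten when it touches the board. I carry the bracket over the panel, high, to 10 mm off its plain face.

Call:
jog_arm:
  motion:
    - [[0, 0, -25, 0, 0, 0, -1], [0, 0, -25, 0, 0, 0, -1], [-30.7, 11.3, 0, 0, 0, 0, -1], [-30.7, 11.3, 0, 0, 0, 0, -1], [-30.7, 11.3, 0, 0, 0, 0, -1], [-30.7, 11.3, 0, 0, 0, 0, -1], [-30.7, 11.3, 0, 0, 0, 0, -1], [-30.7, 11.3, 0, 0, 0, 0, -1], [-30.7, 11.3, 0, 0, 0, 0, -1], [-30.7, 11.3, 0, 0, 0, 0, -1]]

```text
t: 5.25
ee_pos: [0.5888, 0.158, 0.1309]
tcp_rot: [0.773, 0.634, -0.001, -0.001]
wrist_force: [0.3, -0.4, -1.2]
finger_gap: 0.356
grip_force: 29.9
```

Call:
jog_arm:
  motion:
    - [[0, 0, 0, 0, 0, -6.4, -1], [0, 0, 0, 0, 0, -6.4, -1], [0, 0, 0, 0, 0, -6.4, -1], [0, 0, 0, 0, 0, -6.3, -1], [0, 0, 5, 0, 0, 0, -1], [0, 0, 10, 0, 0, 0, -1], [0, 0, 10, 0, 0, 0, -1], [0, 0, 10, 0, 0, 0, -1], [0, 0, 0, 0, 0, 0, -1], [0, 0, 0, 0, 0, 0, -1]]

```text
t: 6.25
ee_pos: [0.5896, 0.1593, 0.0966]
tcp_rot: [0.614, 0.789, -0.0, -0.0]
wrist_force: [0.2, 0.4, -1.1]
finger_gap: 0.349
grip_force: 29.8
```

```bash
python3 - <<'E'
from h import *
import cv2
go((.5878,.158,.095),14.2)
a=capture('top')[160:240,260:360,::-1]; b=capture('side')[190:270,260:360,::-1]
f=lambda i:cv2.resize(i,None,fx=4,fy=4,interpolation=cv2.INTER_CUBIC)
cv2.imwrite('pics/a3.png',np.hstack([f(a),f(b)]))
E
```

```text
shift [-0.8 -2.   1.6] turn [-0.07 -0.01  0.01] q [ 0.1   0.24  1.82 -0.    1.08 -0.15] F [ 0.2  0.4 -1.1] gap 0.349 pos [0.5896 0.1593 0.0966] t 6.25
```

View pics/a3.png

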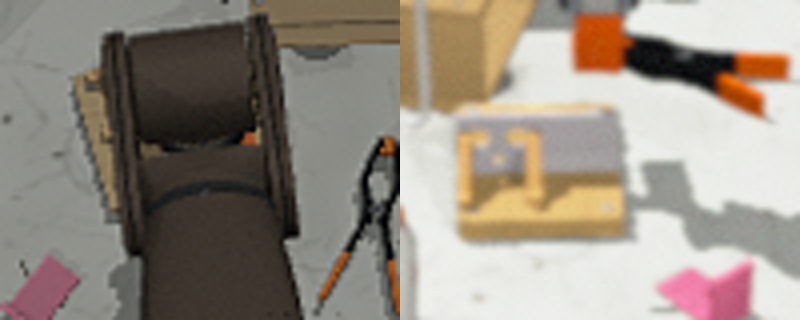

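The side crop shows the wall's lower corners at (575,70) and (621,70), and the panel's free top corner at about (621,107). I compare them along the same view.

```bash
python3 - <<'E'
from h import *
px=lambda x,y:(260+(x-400)/4,190+y/4)
c,s=np.cos(.2472),np.sin(.2472); M=np.array([[c,s],[-s,c]]); e=np.array([.5637,.1820])
for n,p,z in (('wall near bot',(621,71),.0925),('wall far bot',(575,69),.0925),('wall near top',(622,16),.1375),('panel near top',(621,108),.068),('panel far top',(459,112),.068),('board near',(628,210),.018)):
    w=ray('side',px(*p),z); print(n,w.round(4),(M@(w-e)*1000).round(1))
t=sense()['ee_pos'][:2]; print('tcp in panel',(M@(t-e)*1000).round(1))
E
```

```text
wall near bot [0.5689 0.1724] [  2.7 -10.5]
wall far bot [0.602  0.1772] [ 36.  -14.1]
wall near top [0.5694 0.1701] [  2.7 -13. ]
panel near top [0.5662 0.1838] [2.9 1.1]
panel far top [0.6794 0.2145] [120.2   3.2]
board near [0.5495 0.2379] [-0.1 57.7]
tcp in panel [ 20.3 -28.5]
```

Call:
jog_arm:
  motion:
    - [[0, -1.3, 10, 0, 0, 0, -1], [0, 0, 15, 0, 0, 0, -1], [0, 0, 15, 0, 0, 0, -1], [0, 0, 14, 0, 0, 0, -1], [0, 0, 8, 0, 0, 0, -1], [0, 0, 4, 0, 0, 0, -1], [0, 0, 3, 0, 0, 0, -1], [0, 0, 2, 0, 0, 0, -1], [0, 0, 1, 0, 0, 0, -1], [0, 0, 0, 0, 0, 0, -1]]

```text
t: 7.35
ee_pos: [0.589, 0.159, 0.0257]
tcp_rot: [0.614, 0.789, 0.0, 0.0]
wrist_force: [0.3, 0.4, 1.0]
finger_gap: 0.354
grip_force: 30.0
```

```bash
python3 - <<'E'
from h import *
go((.5878,.158,.0205),14.2)
E
```

```text
shift [-0.7 -1.5  5.2] turn [0.05 0.01 0.03] q [ 0.1   0.33  1.85 -0.    0.96 -0.15] F [0.3 0.4 1. ] gap 0.354 pos [0.589  0.159  0.0257] t 7.35
```

Call:
jog_arm:
  motion:
    - [[0, 0, 1.5, 0, 0, 0, -1], [0, 0, 1.5, 0, 0, 0, -1], [0, 0, 1, 0, 0, 0, -1], [0, 0, 0, 0, 0, 0, -1], [2, 0, 0, 0, 0, 0, -1], [2, 0, 0, 0, 0, 0, -1], [2, 0, 0, 0, 0, 0, -1], [1, 0, 0, 0, 0, 0, -1], [0, 0, 0, 0, 0, 0, -1], [0, 0, 0, 0, 0, 0, -1]]

```text
t: 8.35
ee_pos: [0.5873, 0.1658, 0.0216]
tcp_rot: [0.614, 0.789, 0.0, 0.0]
wrist_force: [0.4, -0.5, 3.0]
finger_gap: 0.35
grip_force: 31.8
```

```bash
python3 - <<'E'
from h import *
import cv2
go((.5878,.158,.0205),14.2)
b=capture('side')[200:260,260:340,::-1]
f=lambda i:cv2.resize(i,None,fx=8,fy=8,interpolation=cv2.INTER_CUBIC)
cv2.imwrite('pics/a4.png',f(b))
E
```

```text
shift [-7.7 -1.4  1.1] turn [0.04 0.01 0.03] q [ 0.11  0.34  1.85 -0.    0.95 -0.14] F [ 0.4 -0.5  3. ] gap 0.35 pos [0.5873 0.1658 0.0216] t 8.35
```

View pics/a4.png

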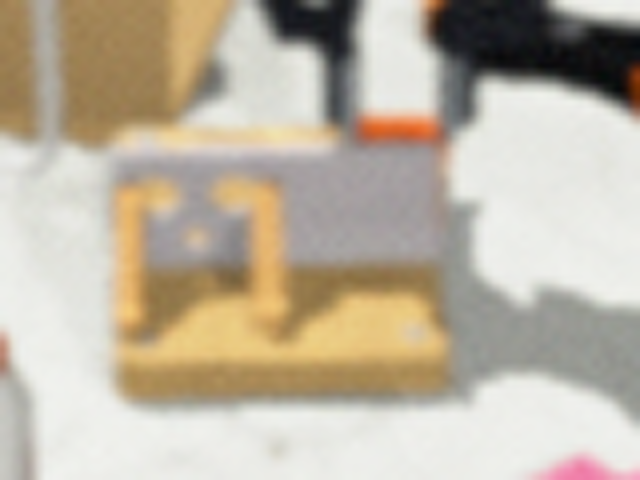

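The orange wall shows above the panel from x=357 to x=442, flush with the free edge at x=442. Now I ease it towards the panel.

Call:
jog_arm:
  motion:
    - [[1, 0, 0.3, 0, 0, 0, -1], [1, 0, 0, 0, 0, 0, -1], [1, 0, 0, 0, 0, 0, -1], [0, 0, 0, 0, 0, 0, -1], [0, 0, 0, 0, 0, 0, -1], [0, 0, 0, 0, 0, 0, -1], [0, 0, 0, 0, 0, 0, -1], [0, 0, 0, 0, 0, 0, -1], [0, 0, 0, 0, 0, 0, -1], [0, 0, 0, 0, 0, 0, -1]]

```text
t: 9.4
ee_pos: [0.5864, 0.1687, 0.0212]
tcp_rot: [0.614, 0.789, 0.0, 0.0]
wrist_force: [1.4, 1.3, 4.4]
finger_gap: 0.352
grip_force: 32.4
```

Call:
jog_arm:
  motion:
    - [[1, 0, 0, 0, 0, 0, -1], [0, 0, 0, 0, 0, 0, -1], [1, 0, 0, 0, 0, 0, -1], [0, 0, 0, 0, 0, 0, -1], [0, 0, 0, 0, 0, 0, -1], [0, 0, 0, 0, 0, 0, -1], [0, 0, 0, 0, 0, 0, -1], [0, 0, 0, 0, 0, 0, -1], [0, 0, 0, 0, 0, 0, -1], [0, 0, 0, 0, 0, 0, -1]]

```text
t: 10.4
ee_pos: [0.5857, 0.1706, 0.021]
tcp_rot: [0.614, 0.789, -0.0, -0.0]
wrist_force: [0.6, -0.5, 4.5]
finger_gap: 0.355
grip_force: 31.9
```

```bash
python3 - <<'E'
from h import *
for i in range(3):
    s=sense(); print(s['wrist_force'].round(2),s['torque'].round(3),s['ee_pos'].round(4))
go((.5878,.158,.0205),14.2)
E
```

```text
[ 0.58 -0.48  4.46] [ 0.061 -0.236 -0.015] [0.5857 0.1706 0.021 ]
[ 0.58 -0.48  4.46] [ 0.061 -0.236 -0.015] [0.5857 0.1706 0.021 ]
[ 0.58 -0.48  4.46] [ 0.061 -0.236 -0.015] [0.5857 0.1706 0.021 ]
shift [-12.7  -1.1   0.5] turn [-0.    0.    0.02] q [ 0.12  0.34  1.85 -0.    0.95 -0.13] F [ 0.6 -0.5  4.5] gap 0.355 pos [0.5857 0.1706 0.021 ] t 10.4
```

Call:
jog_arm:
  motion:
    - [[1, 0, 0, 0, 0, 0, -1], [0, 0, 0, 0, 0, 0, -1], [0.5, 0, 0, 0, 0, 0, -1], [0, 0, 0, 0, 0, 0, -1], [0.5, 0, 0, 0, 0, 0, -1], [0, 0, 0, 0, 0, 0, -1], [0, 0, 0, 0, 0, 0, -1], [0, 0, 0, 0, 0, 0, -1], [0, 0, 0, 0, 0, 0, -1], [0, 0, 0, 0, 0, 0, -1]]

```text
t: 11.4
ee_pos: [0.5856, 0.1713, 0.021]
tcp_rot: [0.614, 0.789, -0.001, 0.001]
wrist_force: [1.9, -6.4, 3.6]
finger_gap: 0.353
grip_force: 33.2
```

Contact at about 6 N against the panel. I ease off 1 mm, release and look.

Call:
jog_arm:
  motion:
    - [[-1, 0, 0, 0, 0, 0, -1], [0, 0, 0, 0, 0, 0, -0.25], [0, 0, 0, 0, 0, 0, -0.15], [0, 0, 0, 0, 0, 0, 0], [0, 0, 0, 0, 0, 0, 0.2], [0, 0, 0, 0, 0, 0, 0.2], [0, 0, 0, 0, 0, 0, 0.2], [0, 0, 0, 0, 0, 0, 0.2], [-1, 0, -5, 0, 0, 0, 0.2], [-1, 0, -10, 0, 0, 0, 0.2]]

```text
t: 12.4
ee_pos: [0.5853, 0.1695, 0.0357]
tcp_rot: [0.614, 0.789, -0.001, -0.001]
wrist_force: [-0.3, 0.5, -0.7]
finger_gap: 0.601
grip_force: 0.0
```

Call:
jog_arm:
  motion:
    - [[0, 0, -20, 0, 0, 0, 0.2], [0, 0, -30, 0, 0, 0, 0.5], [0, 0, -30, 0, 0, 0, 0.9], [-30, -5, 0, 0, 0, 0, 1], [-35, -10, 0, 0, 0, 0, 1], [-35, -10, 0, 0, 0, 0, 1], [-35, -10, 0, 0, 0, 0, 1], [0, -15, 0, 0, 0, 0, 1], [0, -15, 0, 0, 0, 0, 1], [0, 0, 0, 0, 0, 0, 1]]

```text
t: 13.4
ee_pos: [0.5553, 0.0221, 0.1168]
tcp_rot: [0.615, 0.789, 0.0, 0.0]
wrist_force: [0.6, -0.2, -0.2]
finger_gap: 1.002
grip_force: 0.0
```

```bash
python3 - <<'E'
from h import *
import cv2
a=capture('top')[160:250,270:370,::-1]; b=capture('side')[200:260,260:340,::-1]
f=lambda i,k:cv2.resize(i,None,fx=k,fy=k,interpolation=cv2.INTER_CUBIC)
c=np.zeros((360,800,3),np.uint8); c[:,:400]=f(a,4); c[:300,400:]=f(b,5); cv2.imwrite('pics/a5.png',c)
go((.4864,.0298,.08),77.6)
E
```

```text
shift [ 24.2 -66.5  36.9] turn [  0.07   0.09 -63.39] q [-0.14  0.1   1.94  0.    1.1  -0.39] F [ 0.1 -0.1  0.3] gap 1.0 pos [0.5568 0.0227 0.117 ] t 13.5
```

View pics/a5.png

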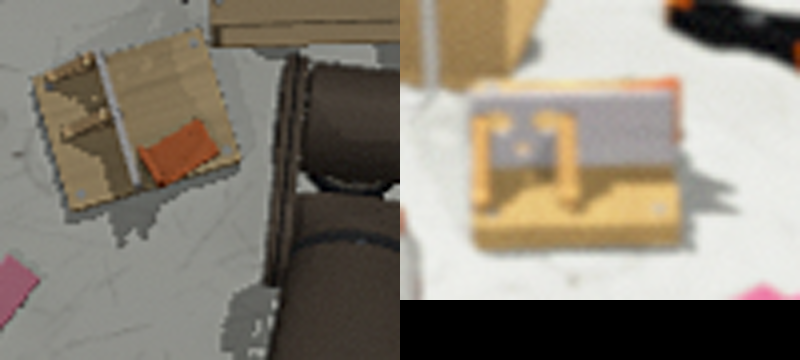

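The bracket is on the board but looks twisted and set off from the panel: its wall edge runs from (138,148) to (158,183) in the top crop. I measure its pose by silhouette matching.

```bash
cat >> h.py <<'E'
import cv2
from scipy.optimize import minimize
def boxes(p):
    out=[]
    for lo,hi in (((-17.5,-30,0),(17.5,30,5)),((-17.5,24,0),(17.5,30,45))):
        L=np.array([[a,b,c] for a in (lo[0],hi[0]) for b in (lo[1],hi[1]) for c in (lo[2],hi[2])])
        W=place(p[:3],L); W[:,2]+=p[3] if len(p)>3 else .018; out.append(W)
    return out
def render(n,bs,x0,y0,w,h,K=8):
    m=np.zeros((h*K,w*K),np.uint8)
    for W in bs:
        u=((proj(n,W)-[x0,y0]+.5)*K); cv2.fillConvexPoly(m,cv2.convexHull(u.astype(np.float32)).astype(np.int32),255)
    return cv2.resize(m,(w,h),interpolation=cv2.INTER_AREA)/255.
def orange(im):
    im=im.astype(float); return np.clip(((im[:,:,0]-im[:,:,2])/np.maximum(im[:,:,0],1)-.65)/.15,0,1)*(im[:,:,0]>70)*(im[:,:,1]<.55*im[:,:,0])
def jigframe(p):
    c,s=np.cos(.2472),np.sin(.2472); return (np.array([[c,s],[-s,c]])@(np.array(p[:2])-[.5637,.1820])*1000).round(1), round(p[2]-.2472,3)
E
python3 - <<'E'
from h import *
im=capture('top'); x0,y0,w,h=295,180,35,35
o=orange(im[y0:y0+h,x0:x0+w]); print('area',o.sum())
for r in o[8:30]: print(''.join(' .:*#'[int(v*4)] for v in r))
best=None
for yaw in np.linspace(.1,.7,7):
    f=minimize(lambda p:((render('top',boxes([p[0]/10,p[1]/10,p[2]]),x0,y0,w,h)-o)**2).sum(),[5.85,1.55,yaw],method='Nelder-Mead',options=dict(initial_simplex=[[5.85,1.55,yaw],[6.0,1.55,yaw],[5.85,1.7,yaw],[5.85,1.55,yaw+.1]]))
    if best is None or f.fun<best.fun: best=f
p=[best.x[0]/10,best.x[1]/10,best.x[2]]; print(best.fun,p,jigframe(p))
print(render('top',boxes(p),x0,y0,w,h).sum())
E
```

```text
area 76.75554052690455
                                   
                                   
                        .          
                      ..::         
                     :..::         
                   .:....:.        
                  ::.. ....        
                :.......:.:        
              ......:........      
          .  .:.....:.... ..:      
          ..::.::.....:.....*      
          .............::...       
           :........:.:..:.        
           ...:........:.          
            :...:....:             
             ..::.:.:.             
             ...:::.               
              *#*:                 
                                   
                                   
                                   
                                   
69.84664550870357 [np.float64(0.5948587756919069), np.float64(0.14636895642643274), np.float64(0.5828607095804705)] (array([ 21.5, -42.2]), np.float64(0.336))
194.76078431372548
```

```bash
cat >> h.py <<'E'
def orange(im):
    im=im.astype(float); return ((im[:,:,1]/np.maximum(im[:,:,0],1)<.58)&(im[:,:,0]>60)&(im[:,:,2]<.6*im[:,:,0])).astype(float)
def fitbr(o,box,z=.018):
    best=None
    for yaw in np.linspace(.1,.7,7):
        S=[5.85,1.55,yaw]
        f=minimize(lambda p:((render('top',boxes([p[0]/10,p[1]/10,p[2],z]),*box)-o)**2).sum(),S,method='Nelder-Mead',options=dict(initial_simplex=[S,[6.0,1.55,yaw],[5.85,1.7,yaw],[5.85,1.55,yaw+.1]]))
        if best is None or f.fun<best.fun: best=f
    p=[best.x[0]/10,best.x[1]/10,best.x[2]]; print(best.fun,np.round(p,4),jigframe(p)); return p
E
python3 - <<'E'
from h import *
im=capture('top'); box=295,180,35,35; x0,y0,w,h=box
o=orange(im[y0:y0+h,x0:x0+w]); print('area',o.sum())
for r in o[8:30]: print(''.join(' #'[int(v)] for v in r))
p=fitbr(o,box)
print(render('top',boxes(p+[.018]),*box).sum())
P=boxes(p+[.018]);print('wall top outer',(proj('top',P[1]).round(1)).tolist())
i=cv2.imread('pics/top0.png')[:,:,::-1]; b2=(225,200,35,35); print('check initial (expect .5455 .4009 -.197)')
o=orange(i[200:235,225:260]);
f=minimize(lambda p:((render('top',boxes([p[0]/10,p[1]/10,p[2],0]),*b2)-o)**2).sum(),[5.45,4.0,-.2],method='Nelder-Mead',options=dict(initial_simplex=[[5.45,4,-.2],[5.6,4,-.2],[5.45,4.15,-.2],[5.45,4,-.1]]));print(f.x,f.fun,o.sum())
E
```

```text
area 173.0
                                   
                                   
                       ##          
                      ####         
                     #####         
                   ########        
                 ##########        
               #############       
              ###############      
          # #################      
          ###################      
          ##################       
           ################        
           ##############          
            ##########             
             #########             
             #######               
              ####                 
              #                    
                                   
                                   
                                   
14.366274509803922 [0.595  0.1477 0.5087] (array([ 22. , -40.9]), np.float64(0.261))
194.0235294117647
wall top outer [[310.8, 206.3], [310.4, 204.5], [309.3, 207.2], [308.9, 205.4], [305.5, 197.5], [305.0, 195.4], [303.9, 198.4], [303.4, 196.3]]
check initial (expect .5455 .4009 -.197)
[ 5.45746312  3.98334028 -0.18119665] 28.423621683967703 179.0
```

The bracket is about 15° off in yaw and set back from the panel. At a 35 mm opening the fingertips ride slightly higher than the TCP, so I probably held only the wall edge. I regrip it lower on foot and wall with the tool square to the jig, which should also straighten it.

```bash
python3 - <<'E'
from h import *
go((.5875,.1612,.117),14.2)
E
```

```text
shift [126.4  63.5  -0.2] turn [0.08 0.03 0.05] q [-0.14  0.11  1.94  0.    1.1  -0.39] F [ 0.3 -0.3 -0.3] gap 0.998 pos [0.557  0.023  0.1167] t 13.6
```

Call:
jog_arm:
  motion:
    - [[31, 16, 0, 0, 0, 0, 1], [32, 16, 0, 0, 0, 0, 1], [32, 16, 0, 0, 0, 0, 1], [31.4, 15.5, 0, 0, 0, 0, 1], [0, 0, 15, 0, 0, 0, 1], [0, 0, 20, 0, 0, 0, 1], [0, 0, 20, 0, 0, 0, 1], [0, 0, 15, 0, 0, 0, 1], [0, 0, 0, 0, 0, 0, 1], [0, 0, 0, 0, 0, 0, 1]]

```text
t: 14.6
ee_pos: [0.5867, 0.1606, 0.0459]
tcp_rot: [0.614, 0.789, -0.0, -0.0]
wrist_force: [0.4, 0.1, 0.6]
finger_gap: 1.002
grip_force: 0.0
```

```bash
python3 - <<'E'
from h import *
go((.5875,.1612,.0188),14.2)
E
```

```text
shift [ 0.4  0.9 27.1] turn [-0.03  0.    0.01] q [ 0.1   0.3   1.85 -0.    0.99 -0.15] F [0.4 0.1 0.6] gap 1.002 pos [0.5867 0.1606 0.0459] t 14.6
```

Call:
jog_arm:
  motion:
    - [[0.4, 0.6, 13, 0, 0, 0, 1], [0, 0, 10, 0, 0, 0, 1], [0, 0, 4, 0, 0, 0, 1], [0, 0, 0, 0, 0, 0, 0.3], [0, 0, 0, 0, 0, 0, -0.2], [0, 0, 0, 0, 0, 0, -1], [0, 0, 0, 0, 0, 0, -1], [0, 0, 0, 0, 0, 0, -1], [0, 0, 0, 0, 0, 0, -1], [0, 0, 0, 0, 0, 0, -1]]
  grip_force: 25

```text
t: 15.6
ee_pos: [0.5876, 0.1612, 0.0195]
tcp_rot: [0.614, 0.789, 0.0, 0.0]
wrist_force: [0.0, -0.6, 0.0]
finger_gap: 0.002
grip_force: 0.0
```

Call:
jog_arm:
  motion:
    - [[2, 0, 0, 0, 0, 0, -1], [2, 0, 0, 0, 0, 0, -1], [1, 0, 0, 0, 0, 0, -1], [0, 0, 0, 0, 0, 0, -1], [1, 0, 0, 0, 0, 0, -1], [0, 0, 0, 0, 0, 0, -1], [0, 0, 0, 0, 0, 0, -1], [0, 0, 0, 0, 0, 0, -1], [0, 0, 0, 0, 0, 0, -1], [0, 0, 0, 0, 0, 0, -1]]

```text
t: 16.6
ee_pos: [0.5857, 0.1672, 0.019]
tcp_rot: [0.614, 0.789, 0.0, 0.0]
wrist_force: [-0.0, -0.7, -0.1]
finger_gap: 0.0
grip_force: 0.3
```

```bash
python3 - <<'E'
from h import *
go((.5875,.1612,.0188),14.2)
print(jigframe(list(sense()['ee_pos'][:2])+[0]))
E
```

```text
shift [-6.3  0.3  0.2] turn [0.   0.   0.02] q [ 0.11  0.34  1.85  0.    0.94 -0.14] F [-0.  -0.7 -0.1] gap 0.0 pos [0.5857 0.1672 0.019 ] t 16.6
(array([ 17.7, -19.7]), -0.247)
```

The gripper missed or slipped off, as it closed fully. I retreat and look again.

Call:
jog_arm:
  motion:
    - [[0, 0, -15, 0, 0, 0, -1], [0, 0, -25, 0, 0, 0, -1], [0, 0, -30, 0, 0, 0, -1], [0, 0, -30, 0, 0, 0, 0], [-35, -10, 0, 0, 0, 0, 1], [-35, -15, 0, 0, 0, 0, 1], [-35, -15, 0, 0, 0, 0, 1], [-30, -10, 0, 0, 0, 0, 1], [0, 0, 0, 0, 0, 0, 1], [0, 0, 0, 0, 0, 0, 1]]

```text
t: 17.6
ee_pos: [0.5706, 0.0238, 0.1201]
tcp_rot: [0.615, 0.789, 0.001, 0.0]
wrist_force: [-0.3, -0.8, 0.5]
finger_gap: 0.997
grip_force: 0.0
```

```bash
python3 - <<'E'
from h import *
im=capture('top'); x0,y0,w,h=box=285,170,60,50
cv2.imwrite('pics/t6.png',im[:,:,::-1]); s=capture('side'); cv2.imwrite('pics/s6.png',s[:,:,::-1])
o=orange(im[y0:y0+h,x0:x0+w]); print('area',o.sum(),sense()['ee_pos'])
print(y0+np.where(o.any(1))[0][[0,-1]],x0+np.where(o.any(0))[0][[0,-1]])
for r in o[15:42]: print(''.join(' #'[int(v)] for v in r))
fitbr(o,box)
# mean brightness inside the mask, to tell wall top from foot
g=im[y0:y0+h,x0:x0+w,0]
for r in range(20,40): print(' '.join('%3d'%v if m else '  .' for v,m in zip(g[r,20:46],o[r,20:46])))
E
```

```text
area 171.0 [0.57055742 0.02495111 0.11965969]
[190 203] [303 321]
                                                            
                                                            
                                                            
                                                            
                                                            
                                 ##                         
                             ######                         
                  #      ##########                         
                  #  ##############                         
                  ##################                        
                  ##################                        
                  ##################                        
                   #################                        
                   ##################                       
                   ##################                       
                    #############                           
                    ##########                            
[... 2077 characters left out ...]
   .   .   .   .   .   .   .   .   .   .   .   .   .   .   .   .   .   .   .
  .   .   .   .   .   .   .   .   .   .   .   .   .   .   .   .   .   .   .   .   .   .   .   .   .   .
  .   .   .   .   .   .   .   .   .   .   .   .   .   .   .   .   .   .   .   .   .   .   .   .   .   .
  .   .   .   .   .   .   .   .   .   .   .   .   .   .   .   .   .   .   .   .   .   .   .   .   .   .
  .   .   .   .   .   .   .   .   .   .   .   .   .   .   .   .   .   .   .   .   .   .   .   .   .   .
  .   .   .   .   .   .   .   .   .   .   .   .   .   .   .   .   .   .   .   .   .   .   .   .   .   .
  .   .   .   .   .   .   .   .   .   .   .   .   .   .   .   .   .   .   .   .   .   .   .   .   .   .
```

```bash
python3 - <<'E'
from h import *
a=cv2.imread('pics/t6.png')[175:225,285:335]; b=cv2.imread('pics/s6.png')[205:255,272:322]
f=lambda i:cv2.resize(i,None,fx=8,fy=8,interpolation=cv2.INTER_CUBIC)
cv2.imwrite('pics/a6.png',np.hstack([f(a),f(b)]))
E
```

```text
(no output)
```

View pics/a6.png

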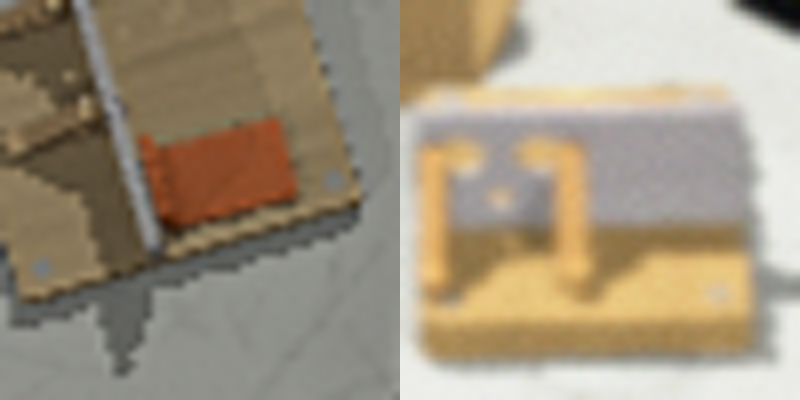

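The bracket now stands square, with its wall against the panel, but about 9 mm too far in: its foot's near side is about 20 crop px inside the board edge. The fingertips evidently ride about 4–5 mm above the TCP. I regrip lower, centred on the right x.

```bash
python3 - <<'E'
from h import *
go((.5851,.1699,.1197),14.2)
E
```

```text
shift [136.9  49.8   0. ] turn [ 0.05 -0.01  0.06] q [-0.13  0.13  1.9   0.    1.11 -0.38] F [-0.   0.4  0.5] gap 1.001 pos [0.5706 0.025  0.1197] t 17.7
```

Call:
jog_arm:
  motion:
    - [[34, 12.5, 0, 0, 0, 0, 1], [34, 12.5, 0, 0, 0, 0, 1], [34, 12.5, 0, 0, 0, 0, 1], [34.9, 12.3, 0, 0, 0, 0, 1], [0, 0, 15, 0, 0, 0, 1], [0, 0, 22, 0, 0, 0, 1], [0, 0, 25, 0, 0, 0, 1], [0, 0, 20, 0, 0, 0, 1], [0, 0, 10, 0, 0, 0, 1], [0, 0, 0, 0, 0, 0, 1]]

```text
t: 18.7
ee_pos: [0.5832, 0.1692, 0.0249]
tcp_rot: [0.614, 0.789, -0.002, -0.002]
wrist_force: [0.5, -0.7, 0.4]
finger_gap: 1.002
grip_force: 0.0
```

```bash
python3 - <<'E'
from h import *
go((.5851,.1699,.0145),14.2)
E
```

```text
shift [ 0.2  2.1 10.4] turn [-0.24 -0.03  0.06] q [ 0.12  0.33  1.85 -0.    0.96 -0.13] F [ 0.5 -0.7  0.4] gap 1.002 pos [0.5832 0.1692 0.0249] t 18.7
```

Call:
jog_arm:
  motion:
    - [[0, 1, 6, 0, 0, 0, 1], [0, 0, 5, 0, 0, 0, 1], [0, 0, 0, 0, 0, 0, 0.2], [0, 0, 0, 0, 0, 0, -0.1], [0, 0, 0, 0, 0, 0, -1], [0, 0, 0, 0, 0, 0, -1], [0, 0, 0, 0, 0, 0, -1], [0, 0, 0, 0, 0, 0, -1], [0, 0, 0, 0, 0, 0, -1], [0, 0, 0, 0, 0, 0, -1]]

```text
t: 19.7
ee_pos: [0.5866, 0.1693, 0.0171]
tcp_rot: [0.614, 0.789, 0.0, 0.001]
wrist_force: [-1.1, -0.3, 4.9]
finger_gap: 0.383
grip_force: 24.6
```

```bash
python3 - <<'E'
from h import *
go((.5851,.1699,.0145),14.2)
print(jigframe(list(sense()['ee_pos'][:2])+[0]), sense()['grip_force'])
E
```

```text
shift [ 0.9 -1.4  2.6] turn [0.07 0.02 0.03] q [ 0.12  0.35  1.85 -0.    0.94 -0.13] F [-1.1 -0.3  4.9] gap 0.383 pos [0.5866 0.1693 0.0171] t 19.7
(array([ 19.1, -17.9]), -0.247) 24.56464438000694
```

Call:
jog_arm:
  motion:
    - [[0, -1, -0.5, 0, 0, 0, -1], [0.8, -0.6, 0, 0, 0, 0, -1], [0.5, 0, 0, 0, 0, 0, -1], [0.5, 0, 0, 0, 0, 0, -1], [0.4, 0, 0, 0, 0, 0, -1], [0, 0, 0, 0, 0, 0, -1], [0, 0, 0, 0, 0, 0, -1], [0, 0, 0, 0, 0, 0, -1], [0, 0, 0, 0, 0, 0, -1], [0, 0, 0, 0, 0, 0, -1]]

```text
t: 20.7
ee_pos: [0.5859, 0.1695, 0.0174]
tcp_rot: [0.614, 0.789, 0.0, 0.002]
wrist_force: [4.3, -5.8, 3.5]
finger_gap: 0.38
grip_force: 26.6
```

```bash
python3 - <<'E'
from h import *
go((.5851,.1699,.0145),14.2)
print(jigframe(list(sense()['ee_pos'][:2])+[0]), sense()['grip_force'])
E
```

```text
shift [ 0.6 -0.7  2.9] turn [0.21 0.19 0.02] q [ 0.12  0.34  1.86 -0.    0.94 -0.13] F [ 4.3 -5.8  3.5] gap 0.38 pos [0.5859 0.1695 0.0174] t 20.7
(array([ 18.5, -17.6]), -0.247) 26.580502653087024
```

Call:
jog_arm:
  motion:
    - [[-1.2, 0, 0, 0, 0, 0, -1], [0, 0, 0, 0, 0, 0, -0.2], [0, 0, 0, 0, 0, 0, -0.15], [0, 0, 0, 0, 0, 0, -0.05], [0, 0, 0, 0, 0, 0, 0.1], [0, 0, 0, 0, 0, 0, 0.3], [0, 0, 0, 0, 0, 0, 0.3], [0, 0, -5, 0, 0, 0, 0.3], [0, 0, -15, 0, 0, 0, 0.3], [0, 0, -25, 0, 0, 0, 0.3]]

```text
t: 21.7
ee_pos: [0.5827, 0.1697, 0.0611]
tcp_rot: [0.614, 0.789, -0.001, -0.001]
wrist_force: [1.2, 0.3, 0.2]
finger_gap: 0.651
grip_force: 0.0
```

Call:
jog_arm:
  motion:
    - [[0, 0, -30, 0, 0, 0, 0.5], [0, 0, -25, 0, 0, 0, 0.9], [-30, -5, 0, 0, 0, 0, 1], [-35, -10, 0, 0, 0, 0, 1], [-35, -10, 0, 0, 0, 0, 1], [-35, -10, 0, 0, 0, 0, 1], [0, -15, 0, 0, 0, -8, 1], [0, -15, 0, 0, 0, -8, 1], [0, 0, 0, 0, 0, -8, 1], [0, 0, 0, 0, 0, -8, 1]]

```text
t: 22.7
ee_pos: [0.555, 0.0207, 0.1182]
tcp_rot: [0.37, 0.929, 0.0, 0.001]
wrist_force: [0.2, -0.7, 0.8]
finger_gap: 0.999
grip_force: 0.0
```

```bash
python3 - <<'E'
from h import *
im=capture('top'); x0,y0,w,h=box=285,170,60,50
cv2.imwrite('pics/t7.png',im[:,:,::-1])
o=orange(im[y0:y0+h,x0:x0+w]); print('area',o.sum())
for r in o[15:42]: print(''.join(' #'[int(v)] for v in r))
p=fitbr(o,box)
go((.4864,.0298,.08),77.6)
E
```

```text
area 171.0
                                                            
                                                            
                                                            
                                                            
                                                            
                                                            
                                 #                          
                               ####                         
                            #######                         
                          #########                         
                  #    #############                        
                  #  ###############                        
                  ###################                       
                   ##################                       
                   ##################                       
                   ###################                      
                    ###############                         
                    #############                           
                     ########                               
                     #######                                
                     ###                                    
                                                            
                                                            
                                                            
                                                            
                                                            
                                                            
14.728935024990387 [0.594  0.1536 0.3382] (array([ 22.4, -35. ]), np.float64(0.091))
shift [ 56.4 -40.7  38.1] turn [  0.04   0.11 -30.86] q [-0.15  0.1   1.94  0.    1.1  -0.96] F [ 0.6 -0.9  1.2] gap 0.997 pos [0.5553 0.0208 0.1182] t 22.75
```

The position is good, at x≈20 mm and against the panel, but the yaw is at its limit (~0.09 rad). The earlier push with shut fingers from inside the wall squared it well, so I repeat that, above the foot.

```bash
python3 - <<'E'
from h import *
go((.5895,.1576,.118),14.2)
E
```

```text
shift [ 68.8 123.1   0.3] turn [ 0.09  0.07 32.54] q [-0.15  0.1   1.94  0.    1.1  -0.96] F [ 0.6 -0.9  1.2] gap 0.997 pos [0.5553 0.0208 0.1182] t 22.75
```

Call:
jog_arm:
  motion:
    - [[13.8, 24.6, 0, 0, 0, 0, 0], [13.8, 24.6, 0, 0, 0, 0, -1], [13.8, 24.6, 0, 0, 0, 0, -1], [13.8, 24.6, 0, 0, 0, 0, -1], [13.6, 24.7, 0, 0, 0, 0, -1], [0, 0, 0, 0, 0, 8.1, -1], [0, 0, 5, 0, 0, 8.1, -1], [0, 0, 10, 0, 0, 8.1, -1], [0, 0, 10, 0, 0, 8.1, -1], [0, 0, 5, 0, 0, 0, -1]]

```text
t: 23.75
ee_pos: [0.5902, 0.1577, 0.0866]
tcp_rot: [0.617, 0.787, -0.0, -0.0]
wrist_force: [1.0, -0.2, 0.3]
finger_gap: 0.003
grip_force: 0.0
```

```bash
python3 - <<'E'
from h import *
go((.5895,.1576,.030),14.2)
E
```

```text
shift [ 0.1 -0.7 56.6] turn [-0.02 -0.01 -0.47] q [ 0.1   0.26  1.82  0.    1.06 -0.14] F [ 1.  -0.2  0.3] gap 0.003 pos [0.5902 0.1577 0.0866] t 23.75
```

Call:
jog_arm:
  motion:
    - [[0, -0.5, 15, 0, 0, -0.4, -1], [0, 0, 20, 0, 0, 0, -1], [0, 0, 15, 0, 0, 0, -1], [0, 0, 6, 0, 0, 0, -1], [2, 0, 0, 0, 0, 0, -1], [3, 0, 0, 0, 0, 0, -1], [3, 0, 0, 0, 0, 0, -1], [1, 0, 0, 0, 0, 0, -1], [0, 0, 0, 0, 0, 0, -1], [0, 0, 0, 0, 0, 0, -1]]

```text
t: 24.75
ee_pos: [0.588, 0.1662, 0.0309]
tcp_rot: [0.614, 0.789, 0.0, 0.0]
wrist_force: [0.9, -1.0, -0.3]
finger_gap: 0.001
grip_force: 0.0
```

Call:
jog_arm:
  motion:
    - [[0.7, 0, 0, 0, 0, 0, -1], [0.7, 0, 0, 0, 0, 0, -1], [0.7, 0, 0, 0, 0, 0, -1], [0, 0, 0, 0, 0, 0, -1], [0, 0, 0, 0, 0, 0, -1], [0, 0, 0, 0, 0, 0, -1], [0, 0, 0, 0, 0, 0, -1], [0, 0, 0, 0, 0, 0, -1], [0, 0, 0, 0, 0, 0, -1], [0, 0, 0, 0, 0, 0, -1]]

```text
t: 25.75
ee_pos: [0.5873, 0.1682, 0.0306]
tcp_rot: [0.614, 0.789, 0.0, 0.0]
wrist_force: [0.5, -0.7, -0.2]
finger_gap: 0.006
grip_force: 0.0
```

```bash
python3 - <<'E'
from h import *
go((.5895,.1576,.030),14.2)
print(jigframe(list(sense()['ee_pos'][:2])+[0]))
E
```

```text
shift [-10.8  -0.4   0.6] turn [0.   0.   0.02] q [ 0.11  0.33  1.85 -0.    0.97 -0.14] F [ 0.5 -0.7 -0.2] gap 0.006 pos [0.5873 0.1682 0.0306] t 25.75
(array([ 19.5, -19.2]), -0.247)
```

Not in firm contact yet, so I push another 2.5 mm gently.

Call:
jog_arm:
  motion:
    - [[0.8, 0, 0, 0, 0, 0, -1], [0.8, 0, 0, 0, 0, 0, -1], [0.8, 0, 0, 0, 0, 0, -1], [0, 0, 0, 0, 0, 0, -1], [0, 0, 0, 0, 0, 0, -1], [0, 0, 0, 0, 0, 0, -1], [0, 0, 0, 0, 0, 0, -1], [0, 0, 0, 0, 0, 0, -1], [0, 0, 0, 0, 0, 0, -1], [0, 0, 0, 0, 0, 0, -1]]

```text
t: 26.75
ee_pos: [0.5867, 0.1705, 0.0305]
tcp_rot: [0.614, 0.789, 0.0, -0.0]
wrist_force: [-0.0, -0.6, -0.2]
finger_gap: 0.005
grip_force: 0.0
```

Call:
jog_arm:
  motion:
    - [[0.7, 0, 0, 0, 0, 0, -1], [0.7, 0, 0, 0, 0, 0, -1], [0.7, 0, 0, 0, 0, 0, -1], [0.7, 0, 0, 0, 0, 0, -1], [0, 0, 0, 0, 0, 0, -1], [0, 0, 0, 0, 0, 0, -1], [0, 0, 0, 0, 0, 0, -1], [0, 0, 0, 0, 0, 0, -1], [0, 0, 0, 0, 0, 0, -1], [0, 0, 0, 0, 0, 0, -1]]

```text
t: 27.75
ee_pos: [0.586, 0.1732, 0.0305]
tcp_rot: [0.614, 0.789, -0.0, -0.0]
wrist_force: [-0.2, -0.3, 0.3]
finger_gap: 0.0
grip_force: 0.0
```

Call:
jog_arm:
  motion:
    - [[0.8, 0, 0, 0, 0, 0, -1], [0.8, 0, 0, 0, 0, 0, -1], [0.8, 0, 0, 0, 0, 0, -1], [0.8, 0, 0, 0, 0, 0, -1], [0.8, 0, 0, 0, 0, 0, -1], [0, 0, 0, 0, 0, 0, -1], [0, 0, 0, 0, 0, 0, -1], [0, 0, 0, 0, 0, 0, -1], [0, 0, 0, 0, 0, 0, -1], [0, 0, 0, 0, 0, 0, -1]]

```text
t: 28.75
ee_pos: [0.5852, 0.1765, 0.0306]
tcp_rot: [0.614, 0.789, -0.0, 0.0]
wrist_force: [0.2, -5.3, 1.1]
finger_gap: -0.001
grip_force: 2.1
```

Firm contact at about 5 N squares the wall against the panel. I back off, rise and go over the clamp.

Call:
jog_arm:
  motion:
    - [[-3, 0, 0, 0, 0, 0, -1], [-5, 0, 0, 0, 0, 0, -1], [0, 0, -25, 0, 0, 0, -1], [0, 0, -30, 0, 0, 0, -1], [0, 0, -25, 0, 0, 0, -1], [-22, -26.4, 0, 0, 0, 0, 0], [-22, -26.4, 0, 0, 0, 0, 1], [-22, -26.4, 0, 0, 0, 0, 1], [-22, -26.4, 0, 0, 0, 0, 1], [-22, -26.2, 0, 0, 0, 0, 1]]

```text
t: 29.75
ee_pos: [0.4852, 0.0301, 0.1104]
tcp_rot: [0.614, 0.789, 0.001, -0.0]
wrist_force: [0.8, -0.9, 1.0]
finger_gap: 0.843
grip_force: 0.0
```

```bash
python3 - <<'E'
from h import *
im=capture('top'); x0,y0,w,h=box=285,170,60,50
cv2.imwrite('pics/t8.png',im[:,:,::-1])
o=orange(im[y0:y0+h,x0:x0+w]); print('area',o.sum())
for r in o[15:40]: print(''.join(' #'[int(v)] for v in r))
p=fitbr(o,box)
go((.4864,.0298,.06),77.6)
# clamp orange grips seen now
x,y,W,H=335,190,40,55
c=orange(im[y:y+H,x:x+W])
for k,r in enumerate(c): 
    if r.any(): print(y+k,''.join(' #'[int(v)] for v in r))
E
```

```text
area 171.0
                                                            
                                                            
                                                            
                                                            
                                                            
                                                            
                                 #                          
                               ####                         
                            #######                         
                          #########                         
                  #    #############                        
                  #  ###############                        
                  ###################                       
                   ##################                       
                   ##################                       
                   ###################                      
                    ###############                         
                    #############                           
                     #########                              
                     ######                                 
                     ###                                    
                                                            
                                                            
                                                            
                                                            
14.437108804306035 [0.5944 0.1536 0.3367] (array([ 22.8, -35.1]), np.float64(0.09))
shift [ 1.3  4.5 49.6] turn [ -0.18  -0.13 -63.43] q [-0.15 -0.05  2.11 -0.    1.09 -0.4 ] F [ 0.4 -0.4 -1.2] gap 0.926 pos [0.4825 0.0275 0.1096] t 29.8
195                       #                 
196                      ###                
197                      ###                
198                     ###
```

The mask is unchanged after a 5 N push, so the wall must already be resting against the panel. I measure edge angles at subpixel level from the stored pictures before deciding; this takes no robot time.

```bash
python3 - <<'E'
from h import *
def cross(v,th,up):
    # subpixel position along v where it crosses th
    for i in range(len(v)-1):
        a,b=v[i],v[i+1]
        if (a-th)*(b-th)<=0 and a!=b and ((b<a)==(not up)): return i+(th-a)/(b-a)
    return np.nan
def line(name,ratio,cols,r0,r1,th,up,zz):
    im=cv2.imread(name)[:,:,::-1].astype(float); q=im[:,:,ratio[0]]/np.maximum(im[:,:,ratio[1]],1)
    pts=[(c,r0+cross(q[r0:r1,c],th,up)) for c in cols]; pts=np.array([p for p in pts if p[1]==p[1]])
    W=np.array([ray('top',p,zz) for p in pts])
    for _ in range(3):
        k=np.polyfit(W[:,1],W[:,0],1); e=W[:,0]-np.polyval(k,W[:,1]); ok=abs(e)<2*e.std()+1e-5; W=W[ok]
    # edge along jig -y..: direction (dx,dy)=(k,1): yaw = atan(-k)
    print(name,'yaw',round(np.arctan(-k[0]),3),'n',len(W),'rms mm',round(e.std()*1000,2),'x at y=.15',round(np.polyval(k,.15),4))
for n in ('pics/t6.png','pics/t7.png','pics/t8.png'):
    print('foot far');line(n,(1,0),range(308,318),183,198,.58,False,.023)
    print('foot near');line(n,(1,0),range(308,318),196,212,.58,True,.018 if 0 else .023)
    print('board near');line(n,(2,0),range(305,328),198,214,.8,True,.018)
    print('board far');line('pics/top0.png',(2,0),range(282,318),160,185,.8,False,.018)
    im=cv2.imread(n).astype(int); 
im=cv2.imread('pics/t8.png')[:,:,::-1].astype(int)
for r in range(190,212): print(r,' '.join('%d/%d/%d'%tuple(v) for v in im[r,299:312:2]))
E
```

```text
foot far
pics/t6.png yaw 0.238 n 10 rms mm 0.37 x at y=.15 0.6183
foot near
pics/t6.png yaw 0.227 n 9 rms mm 0.28 x at y=.15 0.5852
board near
pics/t6.png yaw 0.262 n 22 rms mm 0.37 x at y=.15 0.5718
board far
pics/top0.png yaw 0.229 n 30 rms mm 1.5 x at y=.15 0.6967
foot far
pics/t7.png yaw 0.361 n 10 rms mm 0.46 x at y=.15 0.6125
foot near
pics/t7.png yaw 0.338 n 10 rms mm 0.5 x at y=.15 0.5779
board near
pics/t7.png yaw 0.259 n 21 rms mm 0.37 x at y=.15 0.572
board farTraceback (most recent call last):
  File "<stdin>", line 20, in <module>
  File "<stdin>", line 11, in line
  File "h.py", line 17, in ray
    return least_squares(f,[.5,.2]).x
           ~~~~~~~~~~~~~^^^^^^^^^^^
    return func(*args, **kwargs)
    vector_fun = VectorFunction(
        fun_wrapped,
    ...<6 lines>...
        workers=workers
    )
    self._update_fun()
    ~~~~~~~~~~~~~~~~^^
    self.f = self.fun_wrapped(xp_copy(self.x))
             ~~~~~~~~~~~~~~~~^^^^^^^^^^^^^^^^^
    return np.atleast_1d(self.fun(x))
                         ~~~~~~~~^^^
    return self.f(x, *self.args, **self.kwargs)
           ~~~~~~^^^^^^^^^^^^^^^^^^^^^^^^^^^^^^
  File "h.py", line 16, in <lambda>
    f=lambda p:(proj(n,[[p[0],p[1],z]])[0]-uv)/100
                ~~~~^^^^^^^^^^^^^^^^^^^
  File "h.py", line 5, in proj
    m=camera_model(n); E=m['extrinsics']; c=np.atleast_2d(P)@E[:3,:3].T+E[:3,3]
ValueError: time passes only in moves, steps and waits
```

The bracket is about 0.1 rad off the board's direction. Pictures a2 and a4 also suggest the fingertips end well above the reported TCP. I check that from the recorded pixels.

```bash
python3 - <<'E'
from h import *
q=R.from_quat([.614,.789,0,0]); t=np.array([.5873,.1658,.0216])
print('a4: right finger tip seen ~(460,120), left pad lower end ~(342,125)')
for z in (0,-10,-20,-30,-40):
    r=[((proj('side',t+q.apply(np.array([dx,y,z])/1000))[0]-[260,200])*8).round(0).tolist() for y in (-22,22) for dx in (0,)]
    print(z,r)
q=R.from_quat([.773,.634,0,0]); t=np.array([.547,.4167,.0801])
print('a2: tips seen ~(335,315),(408,332)')
for z in (0,-10,-20,-30): print(z,[((proj('side',t+q.apply(np.array([0,y,z])/1000))[0]-[230,190])*5).round(0).tolist() for y in (-20,20)])
s=sense(); print(s['ee_pos'],s['tcp_rot'])
E
```

```text
a4: right finger tip seen ~(460,120), left pad lower end ~(342,125)
0 [[452.0, 205.0], [335.0, 207.0]]
-10 [[453.0, 183.0], [335.0, 185.0]]
-20 [[453.0, 161.0], [335.0, 163.0]]
-30 [[454.0, 139.0], [336.0, 141.0]]
-40 [[454.0, 116.0], [336.0, 118.0]]
a2: tips seen ~(335,315),(408,332)
0 [[411.0, 387.0], [336.0, 366.0]]
-10 [[411.0, 371.0], [336.0, 350.0]]
-20 [[412.0, 355.0], [336.0, 334.0]]
-30 [[412.0, 339.0], [336.0, 318.0]]
[0.48252421 0.02747947 0.10964958] [ 0.61451961  0.7888994  -0.00136816 -0.00123113]
```

The real fingertips sit about 33–35 mm behind the reported TCP. That explains everything: the bracket was held only by the wall's top, and the last push met the panel's top edge. I redo the squaring push 20 mm lower, and will grip the clamp lower too.

Call:
jog_arm:
  motion:
    - [[25, 32, 0, 0, 0, 0, -1], [25, 32.5, 0, 0, 0, 0, -1], [25, 32.5, 0, 0, 0, 0, -1], [24.3, 32, 0, 0, 0, 0, -1], [0, 0, 28, 0, 0, 0, -1], [0, 0, 36, 0, 0, 0, -1], [0, 0, 35.5, 0, 0, 0, -1], [2, 0, 0, 0, 0, 0, -1], [3, 0, 0, 0, 0, 0, -1], [3, 0, 0, 0, 0, 0, -1]]

```text
t: 30.8
ee_pos: [0.5867, 0.1666, 0.0135]
tcp_rot: [0.614, 0.789, 0.002, 0.001]
wrist_force: [0.3, -0.6, 0.1]
finger_gap: 0.001
grip_force: 0.1
```

```bash
python3 - <<'E'
from h import *
go((.5895,.1576,.010),14.2)
print(jigframe(list(sense()['ee_pos'][:2])+[0]))
E
```

```text
shift [-9.4  0.5  3.5] turn [0.23 0.01 0.01] q [ 0.11  0.35  1.86  0.    0.93 -0.14] F [ 0.3 -0.6  0.1] gap 0.001 pos [0.5867 0.1666 0.0135] t 30.8
(array([ 18.5, -20.5]), -0.247)
```

Call:
jog_arm:
  motion:
    - [[0.7, -2, 0, 0, 0, 0, -1], [0.7, 0, 0, 0, 0, 0, -1], [0.7, 0, 0, 0, 0, 0, -1], [0.7, 0, 0, 0, 0, 0, -1], [0.5, 0, 0, 0, 0, 0, -1], [0, 0, 0, 0, 0, 0, -1], [0, 0, 0, 0, 0, 0, -1], [0, 0, 0, 0, 0, 0, -1], [0, 0, 0, 0, 0, 0, -1], [0, 0, 0, 0, 0, 0, -1]]

```text
t: 31.8
ee_pos: [0.5841, 0.1669, 0.013]
tcp_rot: [0.614, 0.789, -0.0, 0.002]
wrist_force: [1.1, -7.4, 4.9]
finger_gap: 0.003
grip_force: 3.4
```

Contact of 7 N, at exactly the expected position for a wall flat on the panel. I retreat to the clamp.

Call:
jog_arm:
  motion:
    - [[-3, 0, 0, 0, 0, 0, -1], [-4, 0, 0, 0, 0, 0, -1], [0, 0, -30, 0, 0, 0, -1], [0, 0, -30, 0, 0, -8, -1], [0, 0, -25, 0, 0, -8, 0], [-15.9, -37.9, 0, 0, 0, 0, 1], [-15.9, -37.9, 0, 0, 0, 0, 1], [-15.9, -37.9, 0, 0, 0, 0, 1], [-15.9, -37.9, 0, 0, 0, 0, 1], [0, 0, 0, 0, 0, -8, 1]]

```text
t: 32.8
ee_pos: [0.4814, 0.0288, 0.0946]
tcp_rot: [0.437, 0.9, -0.001, -0.002]
wrist_force: [0.2, 0.3, -0.2]
finger_gap: 0.992
grip_force: 0.0
```

```bash
python3 - <<'E'
from h import *
im=capture('top'); x0,y0,w,h=box=285,170,60,50
cv2.imwrite('pics/t9.png',im[:,:,::-1])
o=orange(im[y0:y0+h,x0:x0+w]); fitbr(o,box)
go((.4864,.0298,.06),77.6)
E
```

```text
19.750988081507113 [0.5924 0.1542 0.241 ] (array([ 21., -34.]), np.float64(-0.006))
shift [-2.2  2.8 35.2] turn [ -0.    -0.12 -39.04] q [-0.15 -0.03  2.12  0.    1.05 -0.82] F [ 0.   0.4 -0.2] gap 0.996 pos [0.4829 0.0297 0.0952] t 32.85
```

The bracket is now square (yaw −0.006) and seated (y ≈ −34, x ≈ 19–21). I descend on the clamp handles, allowing for the tip offset.

Call:
jog_arm:
  motion:
    - [[-2.2, 2.5, 10, 0, 0, -7.8, 1], [0, 0, 10, 0, 0, -7.8, 1], [0, 0, 10, 0, 0, -7.8, 1], [0, 0, 10, 0, 0, -7.8, 1], [0, 0, 10, 0, 0, -7.8, 1], [0, 0, 24, 0, 0, 0, 1], [0, 0, 24, 0, 0, 0, 1], [0, 0, 16, 0, 0, 0, 1], [0, 0, 0, 0, 0, 0, 1], [0, 0, 0, 0, 0, 0, 1]]

```text
t: 33.85
ee_pos: [0.4882, 0.031, -0.0181]
tcp_rot: [0.112, 0.994, 0.0, -0.0]
wrist_force: [0.4, 0.2, 0.8]
finger_gap: 1.004
grip_force: 0.0
```

```bash
python3 - <<'E'
from h import *
go((.4864,.0298,-.027),77.6)
E
```

```text
shift [ 1.5 -1.5  8.9] turn [ 0.02 -0.05 -0.42] q [-0.14  0.17  2.15  0.    0.81 -1.49] F [0.4 0.2 0.8] gap 1.004 pos [ 0.4882  0.031  -0.0181] t 33.85
```

Call:
jog_arm:
  motion:
    - [[1, -1, 5, 0, 0, 0, 1], [0, 0, 3, 0, 0, 0, 0.8], [0, 0, 0, 0, 0, 0, 0.3], [0, 0, 0, 0, 0, 0, -0.2], [0, 0, 0, 0, 0, 0, -1], [0, 0, 0, 0, 0, 0, -1], [0, 0, 0, 0, 0, 0, -1], [0, 0, 0, 0, 0, 0, -1], [0, 0, 0, 0, 0, 0, -1], [0, 0, 0, 0, 0, 0, -1]]
  grip_force: 50

```text
t: 34.85
ee_pos: [0.4903, 0.0297, -0.023]
tcp_rot: [0.111, 0.994, 0.0, 0.003]
wrist_force: [-1.7, 1.9, 8.2]
finger_gap: 0.143
grip_force: 51.6
```

The clamp is squeezed to about 15 mm. I lift it, turn to the jig's direction and pull back.

Call:
jog_arm:
  motion:
    - [[0, 0, -8, 0, 0, 0, -1], [0, 0, -12, 0, 0, 0, -1], [0, 0, -12, 0, 0, 0, -1], [0, 0, 0, 0, 0, -6, -1], [0, 0, 0, 0, 0, -7.5, -1], [0, 0, 0, 0, 0, -7.5, -1], [0, 0, 0, 0, 0, -5.8, -1], [12, 0, 0, 0, 0, 0, -1], [17, 0, 0, 0, 0, 0, -1], [0, 0, 0, 0, 0, 0, -1]]

```text
t: 35.85
ee_pos: [0.456, 0.0228, 0.0055]
tcp_rot: [-0.121, 0.993, 0.0, -0.001]
wrist_force: [0.6, -0.6, -0.7]
finger_gap: 0.143
grip_force: 50.9
```

```bash
python3 - <<'E'
from h import *
im=capture('top'); s=capture('side'); cv2.imwrite('pics/t10.png',im[:,:,::-1]); cv2.imwrite('pics/s10.png',s[:,:,::-1])
g=place((.6219,.1967,.2472),[(-60-137,-3,0)])[0]
go((g[0],g[1],.008),104.2)
ee=sense()['ee_pos']; print(jigframe(list(ee[:2])+[0]))
# expected pads: pixels of mouth +-18 at this TCP
c,sn=np.cos(.2472),np.sin(.2472)
for dx in (105,113,121):
  for y in (18,-18): 
    w=np.array([ee[0]+c*dx/1000-sn*y/1000,ee[1]+sn*dx/1000+c*y/1000,.054]); print(dx,y,proj('top',w)[0].round(1),end=' ')
x,y,W,H=325,165,50,50; o=orange(im[y:y+H,x:x+W])
for k,r in enumerate(o):
    if r.any(): print('\n',y+k,''.join('.#'[int(v)] for v in r),end='')
x,y,W,H=255,170,100,70; o=orange(s[y:y+H,x:x+W]); print('\nside x0',x)
for k,r in enumerate(o):
    if r.any(): print(y+k,''.join('.#'[int(v)] for v in r))
E
```

```text
shift [ -3.3 125.9  -1.7] turn [-0.01  0.04 -0.28] q [-0.17  0.06  2.22  0.    0.86 -1.99] F [ 0.1 -0.4 -0.8] gap 0.144 pos [0.4587 0.0226 0.0063] t 35.95
(array([-140.8, -128.8]), -0.247)
105 18 [339.4 207.6] 105 -18 [349.9 204.6] 113 18 [338.7 205.3] 113 -18 [349.2 202.3] 121 18 [338.  202.9] 121 -18 [348.5 200. ] 
 202 .........................#........................
 203 .........................#........................
 204 ..........................#.......................
 205 .........................#........................
 206 ............##....................................
 207 .............#....................................
 208 ..............#...................................
side x0 255
197 ....................................................................#...............................
198 ..................................................................####..............................
199 .................................................................#####............................##
200 ..........................................................
[... 602 characters left out ...]
....................................##................................
207 ...................................................................#................................
208 ...................................................................#................................
236 .#..................................................................................................
237 .#..................................................................................................
238 .#..................................................................................................
239 .##.................................................................................................
```

The pads are visible at top (338,207) and (350,203.5), about 38 mm apart and wide open, with the mouth about 109 mm ahead of the TCP. I move sideways in front of the edge.

Call:
jog_arm:
  motion:
    - [[0, 12, -1.7, 0, 0, -0.2, -1], [0, 22, 0, 0, 0, 0, -1], [0, 25, 0, 0, 0, 0, -1], [0, 25, 0, 0, 0, 0, -1], [0, 22, 0, 0, 0, 0, -1], [0, 14, 0, 0, 0, 0, -1], [0, 6, 0, 0, 0, 0, -1], [0, 0, 0, 0, 0, 0, -1], [0, 0, 0, 0, 0, 0, -1], [0, 0, 0, 0, 0, 0, -1]]

```text
t: 36.95
ee_pos: [0.4283, 0.1445, 0.0078]
tcp_rot: [-0.123, 0.992, -0.0, 0.0]
wrist_force: [-1.2, 1.0, -1.8]
finger_gap: 0.148
grip_force: 50.8
```

```bash
python3 - <<'E'
from h import *
im=capture('top'); s=capture('side'); cv2.imwrite('pics/t11.png',im[:,:,::-1]); cv2.imwrite('pics/s11.png',s[:,:,::-1])
g=place((.6219,.1967,.2472),[(-60-89,-3,0)])[0]
go((g[0],g[1],.008),104.2)
ee=sense()['ee_pos']; print(jigframe(list(ee[:2])+[0]))
c,sn=np.cos(.2472),np.sin(.2472)
for z in (.033,.043,.053):
  for y in (18,-18):
    w=np.array([ee[0]+c*.109-sn*y/1000,ee[1]+sn*.109+c*y/1000,z]); print(z,y,'top',proj('top',w)[0].round(1),'side',proj('side',w)[0].round(1))
x,y,W,H=285,180,50,50; o=orange(im[y:y+H,x:x+W]); print('top x0',x)
for k,r in enumerate(o):
    if r.any(): print(y+k,''.join('.#'[int(v)] for v in r))
x,y,W,H=285,190,80,50; o=orange(s[y:y+H,x:x+W]); print('side x0',x)
for k,r in enumerate(o):
    if r.any(): print(y+k,''.join('.#'[int(v)] for v in r))
E
```

```text
shift [-51.6   0.3  -0.2] turn [-0.    0.   -0.04] q [ 0.1   0.04  2.24 -0.    0.86 -1.72] F [ 0.4 -0.4 -1.6] gap 0.142 pos [0.4282 0.1444 0.0078] t 37.05
(array([-140.6,   -3.3]), -0.247)
0.033 18 top [302.4 217.5] side [327.  229.3]
0.033 -18 top [312.9 214.5] side [326.1 222.4]
0.043 18 top [302.3 217.1] side [327.1 226.5]
0.043 -18 top [312.8 214.2] side [326.2 219.6]
0.053 18 top [302.2 216.8] side [327.2 223.7]
0.053 -18 top [312.8 213.8] side [326.3 216.8]
top x0 285
192 ..................................#...............
193 ...............................####...............
194 ............................#######...............
195 ..................#.....############..............
196 ..................##.###############..............
197 ..................##################..............
198 ...................#################..............
199 ...................##################.............
200 ...................##################.............
201 ....................#################.............
202 ....................##############................
203 ............
[... 785 characters left out ...]
...........#####....
223 .......................................................................####.....
224 .......................................................................####.....
225 .......................................................................#####....
226 .......................................................................#########
227 ........................................................................########
228 .......................................##.......................................
229 .......................................##.......................................
230 .......................................##.......................................
```

The pads match the prediction to within 1 px, at mouth height about 42 mm, centred on the panel and wall. Now I feed forward about 51 mm.

Call:
jog_arm:
  motion:
    - [[-4, 0, -0.5, 0, 0, 0, -1], [-6, 0, -0.5, 0, 0, 0, -1], [-7, 0, 0, 0, 0, 0, -1], [-7, 0, 0, 0, 0, 0, -1], [-7, 0, 0, 0, 0, 0, -1], [-7, 0, 0, 0, 0, 0, -1], [-6, 0, 0, 0, 0, 0, -1], [-4, 0, 0, 0, 0, 0, -1], [-3, 0, 0, 0, 0, 0, -1], [0, 0, 0, 0, 0, 0, -1]]

```text
t: 38.05
ee_pos: [0.4777, 0.1575, 0.0088]
tcp_rot: [-0.124, 0.992, -0.0, 0.0]
wrist_force: [0.4, 0.1, -1.2]
finger_gap: 0.144
grip_force: 50.8
```

Call:
jog_arm:
  motion:
    - [[0, 0, 0, 0, 0, 0, -1], [0, 0, 0, 0, 0, 0, -1], [0, 0, 0, 0, 0, 0, -1], [0, 0, 0, 0, 0, 0, -1], [0, 0, 0, 0, 0, 0, -1], [0, 0, 0, 0, 0, 0, -1], [0, 0, 0, 0, 0, 0, -1], [0, 0, 0, 0, 0, 0, -1], [0, 0, 0, 0, 0, 0, -1], [0, 0, 0, 0, 0, 0, -1]]

```text
t: 39.05
ee_pos: [0.4774, 0.1574, 0.0087]
tcp_rot: [-0.124, 0.992, 0.0, -0.0]
wrist_force: [0.3, 0.4, -0.6]
finger_gap: 0.141
grip_force: 50.8
```

```bash
python3 - <<'E'
from h import *
im=capture('top'); s=capture('side'); cv2.imwrite('pics/t12.png',im[:,:,::-1])
go((.5,.15,.008),104.2)
ee=sense()['ee_pos']; print(jigframe(list(ee[:2])+[0]))
c,sn=np.cos(.2472),np.sin(.2472)
for y in (18,-18):
    w=np.array([ee[0]+c*.109-sn*y/1000,ee[1]+sn*.109+c*y/1000,.043]); print(y,'top',proj('top',w)[0].round(1),'side',proj('side',w)[0].round(1))
x,y,W,H=285,180,50,50; o=orange(im[y:y+H,x:x+W]); print('top x0',x)
for k,r in enumerate(o):
    if r.any(): print(y+k,''.join('.#'[int(v)] for v in r))
x,y,W,H=285,190,80,50; o=orange(s[y:y+H,x:x+W]); print('side x0',x)
for k,r in enumerate(o):
    if r.any(): print(y+k,''.join('.#'[int(v)] for v in r))
E
```

```text
shift [-20.1 -12.7   0.7] turn [-0.    0.    0.02] q [ 0.12  0.15  2.12  0.    0.87 -1.7 ] F [ 0.  -0.9 -0.5] gap 0.148 pos [0.4774 0.1574 0.0087] t 39.15
(array([-89.7,  -2.7]), -0.247)
18 top [298.  202.5] side [309.7 226.9]
-18 top [308.5 199.5] side [309.2 220. ]
top x0 285
192 ..................................#...............
193 ...............................####...............
194 ............................#######...............
195 ..................#.....############..............
196 ..................##.###############..............
197 ..................##################..............
198 ...................######.##########..............
199 ...................######.###########.............
200 ...........#.......######..##########.............
201 ...........##.......#####..##########.............
202 ............#.......######.#######................
203 ............##......######.####...................
204 .....................#####........................
205 .....................###..........................
side x0 285
221 ...................................
[... 280 characters left out ...]
......###...........
225 ......................................................#####......####...........
226 ......................................................###############...........
227 .....................##................................##########.#.............
228 .....................###........................................................
229 ....................###.........................................................
230 ....................###.........................................................
231 .....................##.........................................................
232 .....................##.........................................................
```

The pads straddle the edge at top (297,202) and (310,200). The mouth is about 19 mm inside the edge, wrist forces are near zero and the bracket has not moved, so I hand the job in.

```bash
python3 -c "
from cell import *
print(sign_off())"
```

```text
the job is handed in; nothing more can be done
None
```

I've handed the job in with the bracket standing free, square and flush against the panel. The clamp is held level and squeezed wide open around the free edge, and I saw no sign of it touching the work; `sign_off()` returned no verdict.

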